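# Refit the guide roller of a tape stand and snap its retaining clip on

## Robot

A 6-joint arm with a two-finger parallel gripper is mounted at the origin on a cart in front of the work surface, level with it; the furniture and walls round the work are solid. World frame = base frame: x ahead of the robot, y to its left, z up, the work surface at z = 0. Lengths are in m, angles in rad, forces in N, time in s.
With the tool pointing down it reaches from about 0.375 to 0.975 m from the base axis. Payload 3.8 kg.
Tool frame: the origin (TCP) lies on the centre line of the jaws, within the pads' length; the fingertips stand 8 mm ahead of it and the grasp point (between the pads) lies 11 mm behind it (arm.nose_length is the distance from the TCP to the fingertips, in m); x points along the fingers, z is the direction in which the jaws open and shut, and the axes are right-handed (so a half turn about x gives the same grasp; the last joint's range is limited). The gripper opens to 88 mm and grips with 3 to 60 N. Pads are 18 mm wide; open, the fingers measure 123 mm over their backs; the gripper's body (75 mm by 187 mm) begins 45 mm behind the grasp point.
Start: joints at [1.092, 0.264, 1.604, -0, 1.274, -0.037], TCP at [0.289, 0.61, 0.247] pointing down, gripper open.
Joint ranges: [-2.63, 2.63], [-0.94, 2.18], [0.31, 2.57], [-1.31, 4.45], [0, 2.66], [-2.55, 2.55]. Speed limits (rad/s): [2.57, 2.57, 3.14, 3.14, 3.14, 3.14].

## Interface

Orientations are given as a unit quaternion [x, y, z, w].
In Python, from cell import arm gives the robot as it stands.
- The arm moves only by the tool send_rows, never from a script. Its argument "rows" is a list that holds one entry, the list of rows, each a list of 7 numbers: the turn, a rotation vector about the tool's x, y, z in degrees, then the shift along the tool's x, y, z in mm, then the closure, from 0 (fully open) to 1 (shut). In form: [[[ax, ay, az, x, y, z, claw], ...]]. A call has 1 to 10 rows; each row is the pose to reach, as a shift and turn from the pose commanded when the call began, along the tool's axes at that moment; what a row does not reach only later rows make up. A row lasts 1/8 s, in which the tool goes at most 62.5 mm and 10.7 degrees, less where a joint would pass 70% of its speed; a pose out of reach is approached as far as the arm can. A call with a gripper value outside its range is refused whole. The fingers move at their own pace and stop on an object; "newtons" is the grip in N (left out, the last holds). Time passes only in rows, so rows that repeat a pose let the fingers close. It gives the time, the measured TCP pose, the force and the opening at its end, in the units of the state.
- arm.get_obs(): the state, without advancing time (a new reading comes with each control period).
- arm.camera(name): name is "scene" or "top" or "wrist"; returns a dict with "img" (480x640x3 uint8, red, green, blue), "vertical_fov" (degrees; the focal length in pixels is half the picture's height over the tangent of half this angle, whatever the lens; pixels are square), "cx", "cy" (the principal point, pixels), "D" ([k1, k2, p1, p2, k3] as OpenCV has them; the pictures are not rectified), "R" (3x3) and "t" (3): a world point X has camera coordinates R X + t; the wrist camera has in their place "mount" (4x4, takes a point from camera to tool coordinates, whose origin is the TCP and whose axes are the tool frame's). Camera axes: x right, y down, z forward; pixel columns grow to the right and rows downward; lengths in m; the calibration is good to about 2 mm. A picture is of the moment at which its call begins: read the wrist's pose just before it. There is no depth.
- arm.hand_in(): hands the job in, once; it reports no verdict.
Trained networks look in the newest picture that a camera, given by its name, has taken for a name from the list of things; names that differ only in an ending like _2 or _b are one class to them, and where a whole thing is asked for, a point or a joint stands for the part that bears it (a point fixed in the world has none). Each returns a list of dicts, best first, with "score" (0 to 1); they miss things now and then, are a little off and sometimes report something else, mostly with a low value. They report only what shows in the picture. A call takes as long as a camera call.
- arm.masks_of(camera, target): "pixels" (480x640 bool, what is visible of it) and "extent" ([left, top, right, bottom] in pixels, round what is visible of it).
The state is a dict: "time_s": time; "q": joint angles; "joint_velocities": joint speeds; "joint_torque": joint torques, N m; "tcp_pos": TCP position; "ee_rot": TCP orientation; "force": force on the tool from outside, world axes, zero at the start; "ft_torque": the same for the moment, N m; "gripper_width": finger opening in m.
Only numpy, scipy, OpenCV 4.12 (cv2) and the standard library are available. Lean on these libraries where they do the work, as an engineer would, in place of code of your own. Each camera call takes 0.05 s, during which the arm holds its last target. There are 200 camera calls.

## Task

The guide roller on the tape stand has crept out along its spindle because its retaining clip is off. Slide the roller fully back against the collar, then take the larger clip from the rack and press it, mouth down, into the spindle groove in front of the roller until it snaps fully home, tab standing up; press gently, no harder than 30 N on the stand at any time. Leave the smaller clip in the rack and the other things on the bench where they are.

Things in the scene. Friction and masses are not known exactly. Their poses are not given: they have to be found in the camera images.
- stand: Fixed tape guide stand: aluminium base plate (x -85 to +65 mm, 88 mm wide, top 13 mm above the bench) on rubber feet, grey upright bracket with a round split boss, a level steel spindle standing out of it with a grey flanged roller; two thinner guide pins below. Origin on the bench below the spindle axis; x along the spindle from its free end towards the bracket, z up. More than 30 N of fingers or clip on it spoils it.
- boss_face (a point): Where the spindle axis leaves the boss: at x = +25 mm, y = 0, z = 72 mm of the stand; axes as the stand. The boss rises 20 mm above the axis, its pinch lug 25 mm. From here the spindle runs towards -x: collar 30 mm across, seat of 22 mm diameter with the roller, groove (8 mm wide, 16 mm diameter), nose of 22 mm diameter and 7 mm length, which is the free end.
- groove_zone (a point): Point of the stand on the spindle axis, 58 mm from the boss face. The spindle is clamped farther in or out to suit the tape, so the middle of the groove lies within 13 mm of this point along x, either way; how far is not reported and must be felt or seen. It is always 4.5 mm in front (-x) of the front face of the roller when the roller is home (the groove begins 0.5 mm before that face).
- roller (a joint): Slide of the roller on the spindle (m): 0 = home, back face at the collar; grows as it slides out to the free end, at most 0.016. It starts 9 to 15 mm out, covering the groove. It slides with 1 to 2 N, stays where it is left and turns freely. Roller: 30 mm long, end flanges 38 mm across and 3 mm thick, 31 mm across between them, plain flat front face round the spindle.
- clip: The larger retaining clip: steel fork 6 mm thick, 25 mm wide, mouth down, two spring arms with rounded lips 11.6 mm apart, black moulded tab on top. Stands upright, tab up, in a rack pocket. Origin: centre of the bore (on the spindle axis when home); x along its thickness (along the spindle when fitted, either way round), y across the fork, z up. Lips' lowest points 9.2 mm below the origin. 20 to 36 g.
- clip_tab (a point): Middle of the clip's tab, 39 mm above the clip's origin, axes as the clip; the tab is 10 mm thick (x), 24 mm wide (y), 26 mm high (z). The neck below it is 6 x 14 mm.
- clip_bridge (a point): Top of the clip's bore, 8 mm above its origin. Lowered over the groove, the lips touch with the clip's origin about 13 mm above the spindle axis; under about 10 N the arms spread and snap round the groove, and the bridge comes to rest on it, origin on the axis. On the 22 mm diameters the clip stops with its origin about 17 mm above the axis and cannot go on.
- small_clip: A clip of the next smaller size, to be left in its pocket: tab only 16 mm wide (10 mm thick, 23 to 49 mm above the origin), fork 17 mm wide with 6 mm between its lips. Origin: centre of its bore, 7.4 mm above its lowest point; axes as for the clip.
- rack: Fixed grey clip rack, 40 x 134 mm, 22 mm high, with three pockets in a row along its y, 42 mm apart, each 7.5 mm (x) by 28.5 mm (y), 10 mm deep. The clips stand in the two end pockets, either in either; the middle one is empty. Origin: centre of the underside, on the bench.
- white_puck: White round puck, 54 mm across, 14 mm high, lying on the bench; origin at the centre of its underside.
- small_part: Small machined block with a hole, 18 x 26 x 12 mm; origin at the centre of its underside.
- module: Flat beige circuit module with a black disc, 42 x 68 x 10 mm; origin at the centre of its underside.
- esd_brush: Black brush, 27 x 157 x 10 mm, lying on the bench; origin at the centre of its underside.
- loupe: Black eye loupe, 36 mm across and 36 mm high; origin at the centre of its underside.

How it is judged:
On the way, in this order (a step that is already met when the one before it is completed fails the run):
1. the roller is pushed home, within 3 mm of the collar (value of joint roller below 0.003 m), for 0.2 s.
2. the larger clip is snapped into the groove in front of the roller (z of clip in the frame of stand between 0.0695 and 0.0745 m and y of clip in the frame of stand between -0.0025 and 0.0025 m and x of clip in the frame of stand between -0.052 and -0.014 m and angle between the x axis of clip and the x axis of stand, either way round below 0.2 rad and angle between clip's own z axis and vertical below 0.35 rad and value of joint roller below 0.003 m), for 0.2 s.
At the end, for the whole second after the job is handed in: The larger clip is round the spindle's groove: its origin within 2.5 mm of the spindle axis sideways and in height, 39 to 77 mm in front of the boss face, square to the spindle within 0.2 rad, its tab upright within 0.35 rad; the roller is within 3 mm of its home; the clip is at rest (all of step 2 and linear speed of clip below 0.02 m/s); the robot touches nothing.
It fails at once if the clip is pressed on the stand with more than 30 N (contact force between clip and stand above 30 N).
It fails at once if the fingers press on the stand with more than 30 N (contact force between the fingers and stand above 30 N).
It fails at once if the smaller clip or another loose thing on the bench is moved by more than 20 mm (distance of any of small_clip, white_puck, small_part, module, esd_brush, loupe from where it was at the start of the episode above 0.02 m).
It also fails if it takes over 58 s, if anything falls off the work surface, if the arm or the gripper's body presses on something with over 40 N, if the wrist force passes 120 N, or if a joint passes its speed limit or range.

## Working session

There is one attempt and no reset: what is moved stays moved. The work goes in short steps, Python scripts to look and compute and a tool call to move; the robot and the scene stay as the last step left them, time stands still between calls to the robot, and variables do not carry over. Pictures are saved under pics/ and viewed, about 8 in all and at most 12, crops included, and the job is handed in when it is done.

Besides the shell and the picture viewer there is one more tool, called after "Call:" as name(argument=value, ...), one argument or row to a line, values as JSON. send_rows: Moves the arm, as the interface text tells. Its arguments: {"type":"object","properties":{"rows":{"type":"array"},"newtons":{"type":"number"}},"required":["rows"]}

```bash
mkdir -p pics; ls
cat > h.py <<'E'
import numpy as np, cv2
from cell import arm
from scipy.spatial.transform import Rotation as Ro
def K(c):
    f=240/np.tan(np.radians(c["vertical_fov"])/2); return np.array([[f,0,c["cx"]],[0,f,c["cy"]],[0,0,1]])
def pose(c,o=None):
    if "R" in c: return np.array(c["R"]),np.array(c["t"])
    T=np.eye(4); T[:3,:3]=Ro.from_quat(o["ee_rot"]).as_matrix(); T[:3,3]=o["tcp_pos"]
    M=np.linalg.inv(T@np.array(c["mount"])); return M[:3,:3],M[:3,3]
def ray(c,uv,o=None):
    R,t=pose(c,o); p=cv2.undistortPoints(np.array(uv,float).reshape(-1,1,2),K(c),np.array(c["D"])).reshape(-1,2)
    d=np.c_[p,np.ones(len(p))]@R; return -R.T@t,d
def onz(c,uv,z,o=None):
    C,d=ray(c,uv,o); return C+d*((z-C[2])/d[:,2])[:,None]
def proj(c,X,o=None):
    R,t=pose(c,o); return cv2.projectPoints(np.array(X,float).reshape(-1,1,3),cv2.Rodrigues(R)[0],t,K(c),np.array(c["D"]))[0].reshape(-1,2)
def save(c,n): cv2.imwrite("pics/"+n,cv2.cvtColor(c["img"],cv2.COLOR_RGB2BGR))
E
python3 - <<'E'
from h import *
o=arm.get_obs();print(o)
for n in("scene","top"):
    c=arm.camera(n);save(c,n+"0.png");print(n,c["vertical_fov"],-np.array(c["R"]).T@c["t"])
    for t in("stand","roller","clip","small_clip","rack","white_puck","small_part","module","esd_brush","loupe"):
        for m in arm.masks_of(n,t)[:2]:
            ys,xs=np.nonzero(m["pixels"]);print(t,round(m["score"],2),m["extent"],xs.mean().round(),ys.mean().round(),onz(c,[[xs.mean(),ys.mean()]],0.03).round(3))
E
```

```text
pics
{'time_s': 0.0, 'q': array([ 1.09209424e+00,  2.64745237e-01,  1.60535418e+00,  1.84150488e-05,
        1.27369395e+00, -3.68694622e-02]), 'joint_velocities': array([ 0.00011602, -0.0001967 ,  0.0025546 ,  0.00070367,  0.00261773,
       -0.00041505]), 'joint_torque': array([ 1.08341414e-03, -5.02124047e+01, -3.56874955e+01,  7.29603460e-02,
        2.96020077e-02, -2.22480730e-04]), 'tcp_pos': array([0.28829019, 0.6095822 , 0.24540402]), 'ee_rot': array([-0.37867117,  0.59808647,  0.37789845,  0.59673568]), 'force': array([-0.61316997,  1.15969497,  0.43863607]), 'ft_torque': array([-0.02143595, -0.01178138, -0.01903468]), 'gripper_width': 0.08813026210329644}
scene 43.352696329073666 [-0.487623   -0.9138595   0.95514879]
stand 0.94 [217.1, 183.8, 265.1, 229.7] 245.0 205.0 [[0.622 0.328 0.03 ]]
roller 0.54 [234.2, 189.1, 249.8, 208.3] 241.0 198.0 [[0.643 0.367 0.03 ]]
clip 0.45 [347.5, 286.6, 357.2, 311.2] 351.0 297.0 [[ 0.461 -0.213  0.03 ]]
small_clip 0.63 [332.2, 274.6, 336.6, 288.7] 333.0 280.0 [[ 0.488 -0.135  0.03 ]]
rack 0.57 [320.8, 280.8, 363.3, 319.5] 341.0 301.0 [[ 0
[... 794 characters left out ...]
66 [175.5, 200.4, 212.3, 258.0] 194.0 228.0 [[0.609 0.309 0.03 ]]
white_puck 0.73 [413.9, 267.1, 435.1, 288.7] 425.0 276.0 [[ 0.459 -0.34   0.03 ]]
white_puck 0.2 [345.0, 262.8, 394.3, 294.2] 369.0 278.0 [[ 0.459 -0.184  0.03 ]]
small_part 0.55 [260.3, 203.1, 273.0, 215.2] 266.0 207.0 [[0.666 0.102 0.03 ]]
small_part 0.32 [381.3, 275.8, 393.7, 282.8] 385.0 281.0 [[ 0.449 -0.228  0.03 ]]
module 0.73 [156.9, 285.5, 183.1, 301.8] 170.0 293.0 [[0.428 0.372 0.03 ]]
esd_brush 0.69 [425.3, 257.3, 477.6, 266.3] 448.0 260.0 [[ 0.502 -0.408  0.03 ]]
esd_brush 0.19 [172.0, 202.4, 210.2, 259.0] 194.0 228.0 [[0.609 0.308 0.03 ]]
loupe 0.44 [447.1, 214.9, 464.3, 228.0] 457.0 220.0 [[ 0.618 -0.441  0.03 ]]
```

Run:
```python
import cv2,numpy as np
t=cv2.imread("pics/top0.png");s=cv2.imread("pics/scene0.png")
r=lambda im,x,y,w,h:cv2.resize(im[y:y+h,x:x+w],(400,300),interpolation=cv2.INTER_CUBIC)
cv2.imwrite("pics/m1.png",np.vstack([np.hstack([r(t,144,190,100,75),r(t,330,245,80,60)]),np.hstack([r(s,195,170,80,60),r(s,305,267,72,54)])]))
```

```text
(no output)
```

View pics/m1.png

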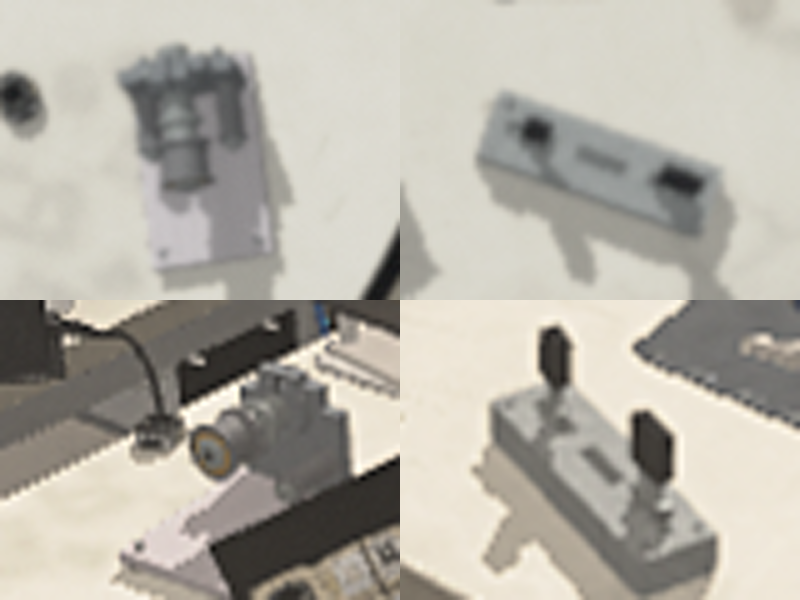

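```bash
cat >> h.py <<'E'
def goto(p,zdir,o=None,q=False):
    "row [deg,mm] taking the measured pose to p, tool down, jaws along zdir (yaw deg), nearer of the two half turns unless flip"
    o=o or arm.get_obs(); R=Ro.from_quat(o["ee_rot"]); out=[]
    for k in (0,180):
        a=np.radians(zdir+k); z=np.array([np.cos(a),np.sin(a),0]); x=np.array([0,0,-1.])
        G=Ro.from_matrix(np.c_[x,np.cross(z,x),z]); out.append((R.inv()*G).as_rotvec(degrees=True))
    s=R.inv().apply(np.array(p)-o["tcp_pos"])*1000
    for v in out: print("turn",v.round(1),"shift",s.round(1))
E
python3 - <<'E'
from h import *
o=arm.get_obs();print(Ro.from_quat(o["ee_rot"]).as_matrix().round(3));c=arm.camera("wrist");print(c["vertical_fov"],np.array(c["mount"]).round(3))
t=arm.camera("top")
P=onz(t,[[182.8,257],[212,253.8],[207,203.8]],0.013);print(P.round(3));f=(P[0]+P[1])/2
d=P[1]-P[0];print(np.degrees(np.arctan2(d[0],-d[1])),np.linalg.norm(d),np.linalg.norm(P[2]-P[1]))
goto([0.52,0.31,0.26],6); goto([0.45,-0.22,0.2],73)
E
```

```text
[[ 0.    -0.904  0.428]
 [-0.     0.428  0.904]
 [-1.    -0.     0.   ]]
64.5221220745638 [[-0.    -0.301  0.953 -0.138]
 [-0.    -0.953 -0.301  0.077]
 [ 1.    -0.     0.     0.001]
 [ 0.     0.     0.     1.   ]]
[[0.53  0.342 0.013]
 [0.537 0.259 0.013]
 [0.683 0.275 0.013]]
5.186364449097345 0.08332620111862436 0.14670082070844082
turn [58.7 -0.   0. ] shift [ -13.3 -337.5 -172.4]
turn [-121.3   -0.    -0. ] shift [ -13.3 -337.5 -172.4]
turn [-8.3 -0.  -0. ] shift [  46.7 -500.9 -681.4]
turn [171.7  -0.    0. ] shift [  46.7 -500.9 -681.4]
```

Call:
send_rows(
  rows=[
    [[58, 0, 0, 25, -381, -146, 0], [58, 0, 0, 25, -381, -146, 0], [58, 0, 0, 25, -381, -146, 0], [58, 0, 0, 25, -381, -146, 0], [58, 0, 0, 25, -381, -146, 0], [58, 0, 0, 25, -381, -146, 0], [58, 0, 0, 25, -381, -146, 0], [58, 0, 0, 25, -381, -146, 0], [58, 0, 0, 25, -381, -146, 0], [58, 0, 0, 25, -381, -146, 0]],
  ],
)

```text
time_s: 2.45
tcp_pos: [0.5697, 0.3165, 0.2219]
ee_rot: [-0.042, 0.706, 0.042, 0.706]
force: [0.3, -0.8, -1.0]
gripper_width: 0.0881
```

Run:
```python
from h import *
o=arm.get_obs();print(o["time_s"],o["tcp_pos"],Ro.from_quat(o["ee_rot"]).as_matrix().round(3))
c=arm.camera("wrist");save(c,"w1.png")
for t in("stand","roller","rack"):
    for m in arm.masks_of("wrist",t)[:2]: print(t,m["score"],m["extent"])
im=c["img"];cv2.imwrite("pics/w1v.png",cv2.cvtColor(cv2.resize(im,(800,600)),cv2.COLOR_RGB2BGR))
```

```text
2.45 [0.56970715 0.31654276 0.22186959] [[-0.    -0.118  0.993]
 [ 0.     0.993  0.118]
 [-1.     0.    -0.   ]]
stand 0.7 [278.4, 170.2, 458.3, 283.7]
roller 0.88 [329.2, 212.5, 368.9, 264.3]
```

View pics/w1v.png

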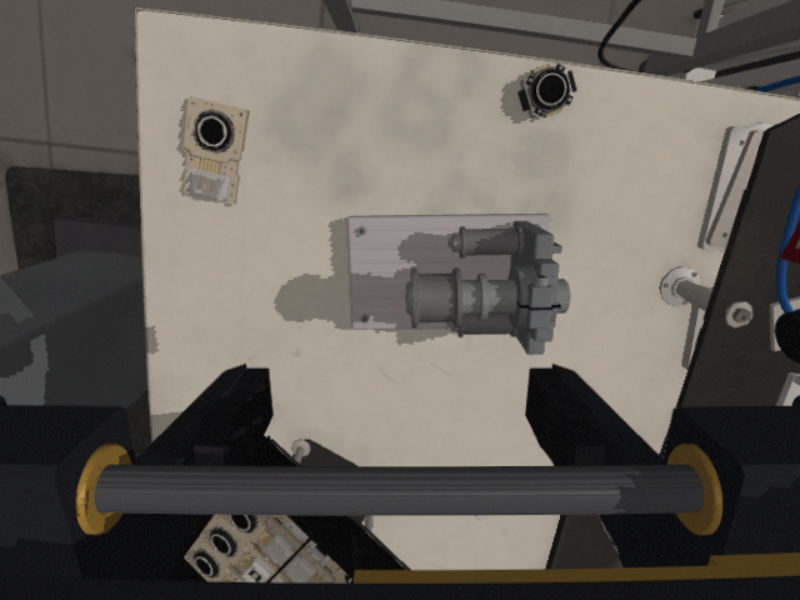

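Run:
```python
from h import *
o=arm.get_obs();c=arm.camera("wrist")
A=onz(c,np.array([[348,216.5],[550,214.5],[351,329.5]])/1.25,0.013,o);print(A.round(4));d=A[1]-A[0];e=A[0]-A[2]
print("yaw",np.degrees(np.arctan2(d[1],d[0])),np.degrees(np.arctan2(-e[0],e[1])),np.linalg.norm(d),np.linalg.norm(e))
B=onz(c,np.array([[412,298.5],[458,297.5],[484,297],[540,296]])/1.25,0.072,o);print(B.round(4))
a=np.radians(6.5);u=np.array([np.cos(a),np.sin(a)])
m=(A[0]+A[2])[:2]/2;O=m+.085*u;print("origin from plate",O,[((b[:2]-O)@u, (b[:2]-O)@[-u[1],u[0]]) for b in B])
im=c["img"][150:300,260:480];cv2.imwrite("pics/w1c.png",cv2.cvtColor(cv2.resize(im,(800,545),interpolation=cv2.INTER_CUBIC),cv2.COLOR_RGB2BGR))
goto([0.45,-0.16,0.2],-17)
# rack axis from top mask
t=arm.camera("top");m=arm.masks_of("top","rack")[0]["pixels"]
print(cv2.minAreaRect(np.argwhere(m)[:,::-1].astype(np.float32)))
P=onz(t,[[137.*0+330+537/5,245+130/5],[330+683/5-80,245+180/5]],0.073);print(P)
P=onz(t,[[330+137/5,245+130/5],[330+283/5,245+180/5]],0.073);print(P.round(3),np.degrees(np.arctan2(P[1,0]-P[0,0],-(P[1,1]-P[0,1]))))
```

```text
[[0.5305 0.3462 0.013 ]
 [0.6761 0.3651 0.013 ]
 [0.5404 0.2593 0.013 ]]
yaw 7.394362377822047 6.475091704398679 0.14682080334068282 0.08750747244649562
[[0.5806 0.3076 0.072 ]
 [0.6095 0.3117 0.072 ]
 [0.6258 0.314  0.072 ]
 [0.6611 0.3188 0.072 ]]
origin from plate [0.61989014 0.31235995] [(np.float64(-0.039592677898690004), np.float64(-0.0002519933411335922)), (np.float64(-0.010427803775767817), np.float64(0.0005375016252780839)), (np.float64(0.006073211802596884), np.float64(0.0009417237826562193)), (np.float64(0.041717888187064164), np.float64(0.0017658755569682296))]
turn [23.8  0.  -0. ] shift [  21.8 -458.6 -175.3]
turn [-156.2    0.     0. ] shift [  21.8 -458.6 -175.3]
((369.5939025878906, 277.2451477050781), (48.29998016357422, 15.95183277130127), 20.2248592376709)
[[ 0.46824588 -0.36654453  0.073     ]
 [ 0.4439546  -0.22563295  0.073     ]]
[[ 0.473 -0.147  0.073]
 [ 0.444 -0.226  0.073]] -20.266384155733768
```

View pics/w1c.png

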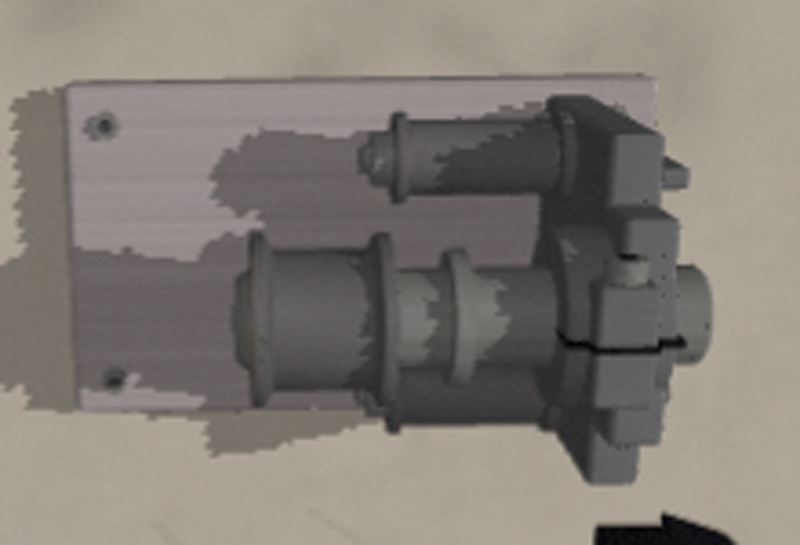

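Call:
send_rows(
  rows=[
    [[27, 0, 0, 0, -523, -189, 0], [27, 0, 0, 0, -523, -189, 0], [27, 0, 0, 0, -523, -189, 0], [27, 0, 0, 0, -523, -189, 0], [27, 0, 0, 20, -523, -189, 0], [27, 0, 0, 20, -523, -189, 0], [27, 0, 0, 30, -523, -189, 0], [27, 0, 0, 40, -523, -189, 0], [27, 0, 0, 40, -523, -189, 0], [27, 0, 0, 40, -523, -189, 0]],
  ],
)

```text
time_s: 4.05
tcp_pos: [0.4422, -0.2292, 0.1809]
ee_rot: [0.127, 0.696, -0.127, 0.695]
force: [-0.1, -0.2, -0.4]
gripper_width: 0.0876
```

Run:
```python
from h import *
o=arm.get_obs();print(o["time_s"],o["tcp_pos"],Ro.from_quat(o["ee_rot"]).as_matrix().round(3))
c=arm.camera("wrist");save(c,"w2.png")
for t in("clip","small_clip","rack"):
    for m in arm.masks_of("wrist",t)[:2]: print(t,m["score"],m["extent"],cv2.minAreaRect(np.argwhere(m["pixels"])[:,::-1].astype(np.float32)))
im=c["img"];cv2.imwrite("pics/w2v.png",cv2.cvtColor(cv2.resize(im,(800,600)),cv2.COLOR_RGB2BGR))
```

```text
4.05 [ 0.44215204 -0.22916251  0.18091228] [[-0.001  0.353  0.936]
 [-0.     0.936 -0.353]
 [-1.    -0.001 -0.001]]
clip 0.59 [312.9, 204.5, 326.2, 252.7] ((321.0, 226.5), (49.0, 16.0), 90.0)
small_clip 0.61 [314.3, 93.1, 332.1, 122.2] ((322.0, 106.0), (26.0, 16.0), 90.0)
rack 0.95 [294.5, 68.9, 349.7, 250.6] ((321.9999694824219, 158.49996948242188), (176.99996948242188, 53.99999237060547), 90.0)
```

View pics/w2v.png

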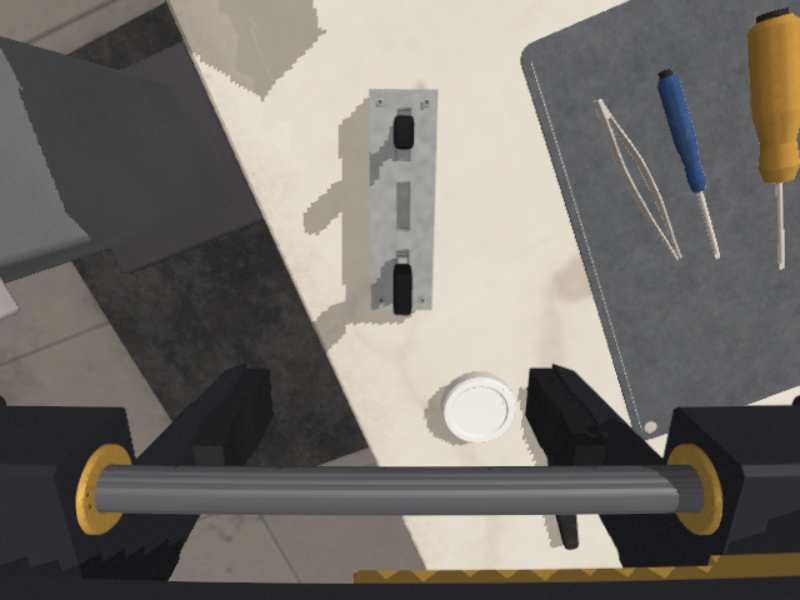

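Run:
```python
from h import *
o=arm.get_obs();c=arm.camera("wrist")
R=Ro.from_quat(o["ee_rot"]).as_matrix()
p=onz(c,np.array([[402.5,314],[402.5,290]])/1.25,0.0732,o);ctr=p[0]+R[:,1]*0.012;print("tab centre from far top edge",p[0],ctr.round(4))
for z in(.0472,.0732):
  print(z,(proj(c,[ctr*[1,1,0]+[0,0,z]+R[:,1]*s*.012 +R[:,2]*w*.005 for s in(-1,1) for w in (-1,1)],o)*1.25).round(0).tolist())
q=onz(c,np.array([[371,90],[437,90],[371,308],[432,309]])/1.25,0.022,o);print("rack",q.round(4),np.linalg.norm(q[0]-q[2]),np.linalg.norm(q[0]-q[1]))
r=q.mean(0);e=((q[2]+q[3])-(q[0]+q[1]))/2;e/=np.linalg.norm(e);print("pocket",r+e*.042,"yaw",np.degrees(np.arctan2(e[0],-e[1])))
g=(ctr+r+e*.042)/2
goto([ctr[0],ctr[1],0.06],-20.5)
```

```text
tab centre from far top edge [ 0.44508736 -0.23151416  0.0732    ] [ 0.4492 -0.2203  0.0732]
0.0472 [[394.0, 300.0], [410.0, 300.0], [394.0, 261.0], [411.0, 261.0]]
0.0732 [[393.0, 314.0], [412.0, 314.0], [393.0, 271.0], [412.0, 271.0]]
rack [[ 0.4696 -0.1128  0.022 ]
 [ 0.5056 -0.126   0.022 ]
 [ 0.4214 -0.2369  0.022 ]
 [ 0.459  -0.2515  0.022 ]] 0.1331695040617923 0.03832935320168482
pocket [ 0.44897578 -0.22107486  0.022     ] yaw -20.80162356686805
turn [ 0.3  0.  -0. ] shift [122.1   6.    2.9]
turn [-1.797e+02  0.000e+00  1.000e-01] shift [122.1   6.    2.9]
```

Call:
send_rows(
  rows=[
    [[0, 0, 0, 60, 6, 3, 0], [0, 0, 0, 80, 6, 3, 0], [0, 0, 0, 110, 6, 3, 0.3], [0, 0, 0, 125, 6, 3, 0.5], [0, 0, 0, 125, 6, 3, 0.6], [0, 0, 0, 125, 6, 3, 0.6]],
  ],
  newtons=50,
)

```text
time_s: 5.05
tcp_pos: [0.4497, -0.2217, 0.0578]
ee_rot: [0.124, 0.695, -0.125, 0.697]
force: [-0.3, -0.2, 0.2]
gripper_width: 0.0505
```

Run:
```python
from h import *
o=arm.get_obs();c=arm.camera("wrist");save(c,"w3.png")
cv2.imwrite("pics/w3v.png",cv2.cvtColor(cv2.resize(c["img"][100:400,120:520],(800,600)),cv2.COLOR_RGB2BGR))
goto([.449,-.2205,.056],-20.5)
```

```text
turn [0.2 0.1 0. ] shift [ 2.   1.  -1.3]
turn [-179.8   -0.     0.2] shift [ 2.   1.  -1.3]
```

View pics/w3v.png

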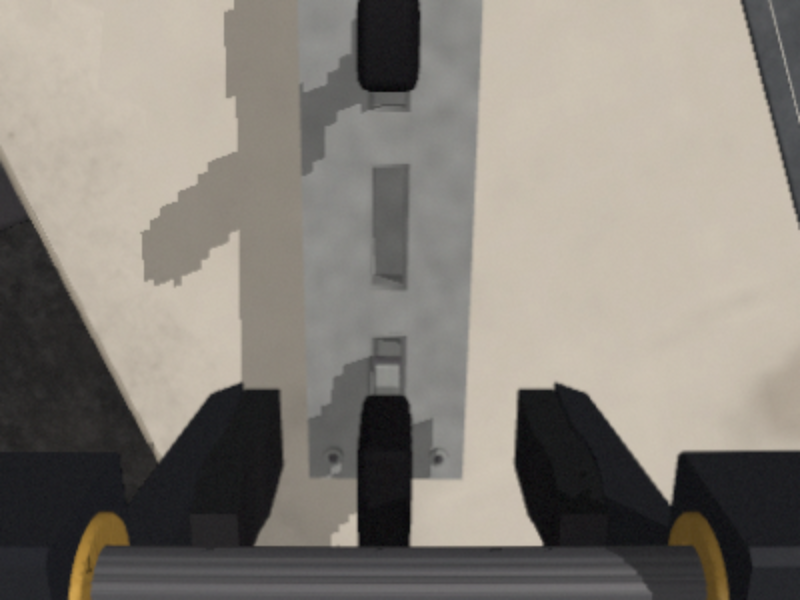

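Call:
send_rows(
  rows=[
    [[0, 0, 0, 1, 1, -2.5, 0.6], [0, 0, 0, 1, 1, -2.5, 0.7], [0, 0, 0, 1, 1, -2.5, 0.8], [0, 0, 0, 1, 1, -2.5, 1], [0, 0, 0, 1, 1, -2.5, 1], [0, 0, 0, 1, 1, -2.5, 1], [0, 0, 0, 1, 1, -2.5, 1]],
  ],
  newtons=50,
)

```text
time_s: 5.98
tcp_pos: [0.4467, -0.2198, 0.0558]
ee_rot: [0.125, 0.696, -0.125, 0.696]
force: [-0.1, -0.6, -0.1]
gripper_width: 0.0094
```

Call:
send_rows(
  rows=[
    [[0, 0, 0, -20, 0, 0, 1], [0, 0, 0, -60, 0, 0, 1], [0, 0, 0, -130, 0, 0, 1], [0, 0, 0, -130, 0, 0, 1]],
  ],
)

```text
time_s: 6.48
tcp_pos: [0.4498, -0.2214, 0.191]
ee_rot: [0.124, 0.693, -0.126, 0.699]
force: [0.1, -0.5, -0.0]
gripper_width: 0.0101
```

Run:
```python
from h import *
goto([.547,.303,.165],7.3)
```

```text
turn [-27.6   0.5   0.2] shift [ 24.4 525.6 -91.1]
turn [152.4   0.3  -0.7] shift [ 24.4 525.6 -91.1]
```

Call:
send_rows(
  rows=[
    [[-27.5, 0, 0, 0, 525, -91, 1], [-27.5, 0, 0, 0, 525, -91, 1], [-27.5, 0, 0, 0, 525, -91, 1], [-27.5, 0, 0, 0, 525, -91, 1], [-27.5, 0, 0, 0, 525, -91, 1], [-27.5, 0, 0, 0, 525, -91, 1], [-27.5, 0, 0, 0, 525, -91, 1], [-27.5, 0, 0, 0, 525, -91, 1], [-27.5, 0, 0, 10, 525, -91, 1], [-27.5, 0, 0, 24, 525, -91, 1]],
  ],
)

```text
time_s: 7.72
tcp_pos: [0.5432, 0.3063, 0.16]
ee_rot: [-0.046, 0.706, 0.045, 0.705]
force: [-0.4, 0.3, 0.3]
gripper_width: 0.0096
```

Run:
```python
from h import *
o=arm.get_obs();print(o["time_s"],o["tcp_pos"]);c=arm.camera("wrist");save(c,"w4.png")
goto([.547,.303,.165],7.3)
cv2.imwrite("pics/w4v.png",cv2.cvtColor(cv2.resize(c["img"][150:390,220:540],(800,600),interpolation=cv2.INTER_CUBIC),cv2.COLOR_RGB2BGR))
```

```text
7.725 [0.54320869 0.30632341 0.16004906]
turn [ 0.  -0.3  0.1] shift [-7.8 -1.6  5.3]
turn [-180.    -0.2   -0.5] shift [-7.8 -1.6  5.3]
```

View pics/w4v.png

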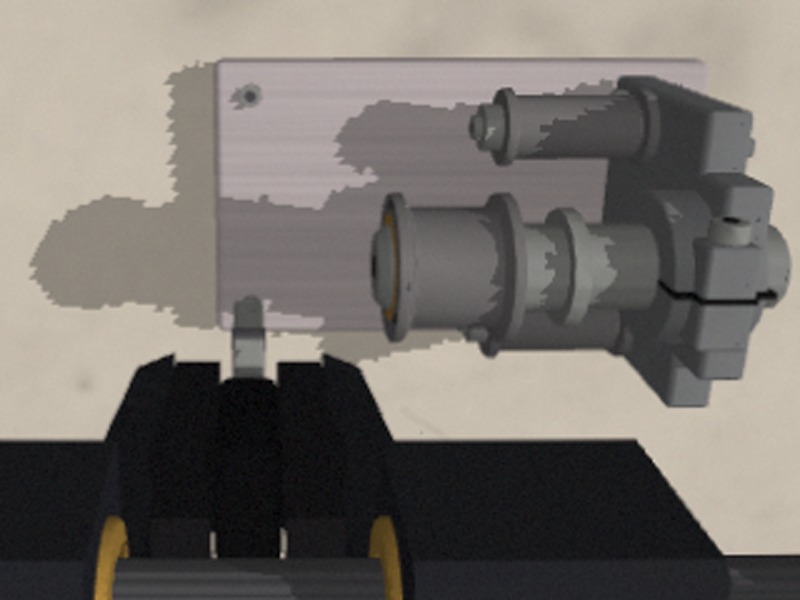

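Run:
```python
from h import *
o=arm.get_obs();print(o["time_s"],o["tcp_pos"],o["joint_velocities"].round(3));c=arm.camera("wrist")
print((arm.get_obs()["tcp_pos"]-o["tcp_pos"])*1000)
T=np.eye(4);T[:3,:3]=Ro.from_quat(o["ee_rot"]).as_matrix();T[:3,3]=o["tcp_pos"]
tow=lambda p:(T@np.r_[np.array(p)/1000,1])[:3]
tl=lambda X:((np.linalg.inv(T)@np.r_[X,1])[:3]*1000).round(1)
z=lambda uv:(np.array(uv)-[220,150])*2.5
for p in([34.6,12.5,3],[34.6,12.5,-3],[40,12.5,0],[43.8,8,0],[34.6-20,7,3],[8,9,0],[34.6-26,12,5],[34.6-26,12,-5]): print(p,z(proj(c,[tow(p)],o)[0]).round(0))
u=lambda a:np.array(a)/2.5+[220,150]
for a in([393,266.5],[403,266.5],[509,266.5],[568,265.5],[372,266]): print(a,tl(onz(c,[u(a)],.072,o)[0]))
for a in([218,60],[218,329],[705,60]): print("plate",tl(onz(c,[u(a)],.013,o)[0]))
```

```text
7.775 [0.54147182 0.30391188 0.15724172] [-0.03  -0.02   0.038 -0.008  0.05  -0.004]
[-0.2207651  -1.12776904  0.60395507]
[34.6, 12.5, 3] [258. 285.]
[34.6, 12.5, -3] [227. 285.]
[40, 12.5, 0] [242. 276.]
[43.8, 8, 0] [242. 290.]
[14.600000000000001, 7, 3] [259. 355.]
[8, 9, 0] [241. 361.]
[8.600000000000001, 12, 5] [271. 343.]
[8.600000000000001, 12, -5] [212. 343.]
[393, 266.5] [85.  -1.7 37.4]
[403, 266.5] [85.  -1.6 39.9]
[509, 266.5] [84.9 -1.6 66.4]
[568, 265.5] [84.8 -1.4 81.3]
[372, 266] [85.1 -1.5 32.2]
plate [144.2  41.9  -7.6]
plate [144.4 -44.2  -8.4]
plate [143.4  42.4 137. ]
```

```bash
cat >> h.py <<'E'
def clipwire(oy,oz,ox=34.6):
    th=np.radians(np.arange(-50,231,8)); L=[]
    for s in(-3,3): L.append([[ox-12.5*np.sin(t),oy+12.5*np.cos(t),oz+s] for t in th])
    for s in(-5,5): L.append([[ox-a,oy+b,oz+s] for a,b in((26,12),(52,12),(52,-12),(26,-12),(26,12))])
    L.append([[ox-12,oy+7,oz],[ox-26,oy+7,oz]])
    return L
def wires(c,L,img,x0,y0,k,col):
    M=np.linalg.inv(np.array(c["mount"]))
    for l in L:
        P=np.array(l)/1000; p=cv2.projectPoints(P.reshape(-1,1,3),cv2.Rodrigues(M[:3,:3])[0],M[:3,3],K(c),np.array(c["D"]))[0].reshape(-1,2)
        cv2.polylines(img,[((p-[x0,y0]+.5)*k*16).astype(np.int32)],False,col,1,cv2.LINE_AA,4)
E
python3 - <<'E'
from h import *
c=arm.camera("wrist");im=cv2.cvtColor(c["img"],cv2.COLOR_RGB2BGR)
a=cv2.resize(im[250:350,285:352],(400,600),interpolation=cv2.INTER_CUBIC);a=np.clip(a.astype(float)*1.6+15,0,255).astype(np.uint8);b=a.copy()
wires(c,clipwire(-3,1.3),b,285,250,6,(0,0,255))
cv2.imwrite("pics/w5v.png",np.hstack([a,b]))
E
```

```text
(no output)
```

View pics/w5v.png

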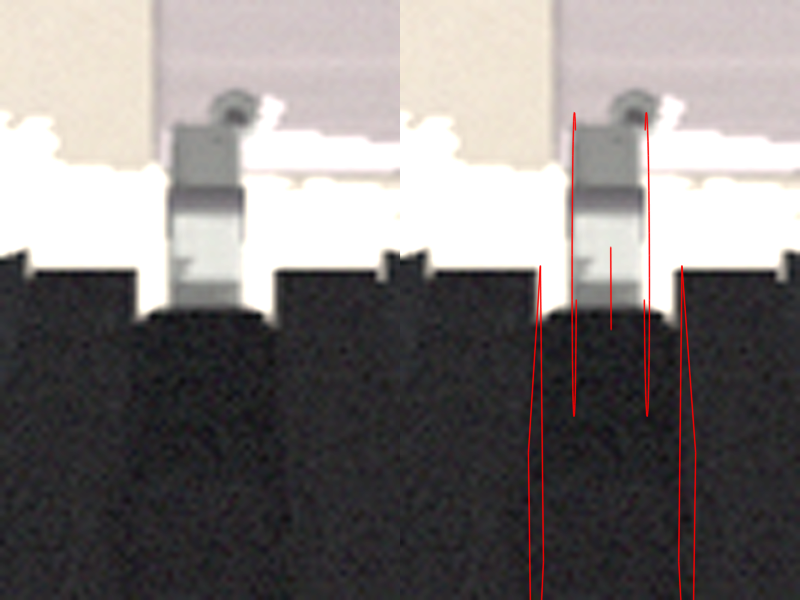

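Run:
```python
from h import *
c=arm.camera("wrist");M=np.linalg.inv(np.array(c["mount"]))
def row(x,y): 
    p=cv2.projectPoints(np.array([[[x,y,1.3]]])/1000,cv2.Rodrigues(M[:3,:3])[0],M[:3,3],K(c),np.array(c["D"]))[0].reshape(2);return ((p[1]-250+.5)*6).round(0)
print("bottom(122) shoulder(185-210) neckfoot(285) tab(308) tip(270)",row(8,9))
for x0 in(30.6,34.6,38.6):
  for y0 in(0,-2,-4,-6): print(x0,y0,[row(x0+d,y0+12.5) for d in(9.2,4,0)],[row(x0-d,y0+12.5) for d in(8,11,14)],[row(x0-d,y0+7) for d in(8,11,14)],row(x0-26,y0+12))
```

```text
bottom(122) shoulder(185-210) neckfoot(285) tab(308) tip(270) 269.0
30.6 0 [np.float64(66.0), np.float64(88.0), np.float64(106.0)] [np.float64(144.0), np.float64(160.0), np.float64(175.0)] [np.float64(211.0), np.float64(227.0), np.float64(244.0)] 251.0
30.6 -2 [np.float64(88.0), np.float64(111.0), np.float64(130.0)] [np.float64(169.0), np.float64(184.0), np.float64(200.0)] [np.float64(235.0), np.float64(251.0), np.float64(268.0)] 277.0
30.6 -4 [np.float64(111.0), np.float64(134.0), np.float64(153.0)] [np.float64(193.0), np.float64(209.0), np.float64(225.0)] [np.float64(258.0), np.float64(275.0), np.float64(293.0)] 304.0
30.6 -6 [np.float64(133.0), np.float64(157.0), np.float64(176.0)] [np.float64(217.0), np.float64(233.0), np.float64(250.0)] [np.float64(282.0), np.float64(299.0), np.float64(317.0)] 330.0
34.6 0 [np.float64(50.0), np.float64(71.0), np.float64(88.0)] [np.float64(125.0), np.float64(139.0), np.float64(154.0)] [np.float64(190.0), np.float64(206.0), np.float64(222.0)] 227.0
34.6 -2 [np.float64(72.0), np.float64(94.0), np.float64(111.0)] [np.float64(149.0), np.float64(164.0
[... 502 characters left out ...]
), np.float64(71.0)] [np.float64(106.0), np.float64(120.0), np.float64(134.0)] [np.float64(170.0), np.float64(185.0), np.float64(200.0)] 204.0
38.6 -2 [np.float64(56.0), np.float64(77.0), np.float64(94.0)] [np.float64(130.0), np.float64(144.0), np.float64(159.0)] [np.float64(193.0), np.float64(208.0), np.float64(224.0)] 229.0
38.6 -4 [np.float64(77.0), np.float64(99.0), np.float64(116.0)] [np.float64(153.0), np.float64(167.0), np.float64(183.0)] [np.float64(216.0), np.float64(232.0), np.float64(248.0)] 254.0
38.6 -6 [np.float64(99.0), np.float64(121.0), np.float64(138.0)] [np.float64(176.0), np.float64(191.0), np.float64(206.0)] [np.float64(239.0), np.float64(255.0), np.float64(271.0)] 279.0
```

Call:
send_rows(
  rows=[
    [[0, 0, 0, 15, 4, 10, 1], [0, 0, 0, 30, 4, 20, 1], [0, 0, 0, 30, 4, 20, 1], [0, 0, 0, 30, 4, 20, 1]],
  ],
)

```text
time_s: 8.43
tcp_pos: [0.563, 0.3103, 0.1313]
ee_rot: [-0.044, 0.706, 0.044, 0.705]
force: [0.3, 0.1, 0.9]
gripper_width: 0.0096
```

Run:
```python
from h import *
P=[];
for i in range(4):
    o=arm.get_obs();P.append(o["tcp_pos"]);c=arm.camera("wrist")
print(np.array(P).round(4),o["force"]);save(c,"w6.png");goto([.5,.3,np.mean(P,0)[2]],7.4,o)
im=cv2.cvtColor(c["img"],cv2.COLOR_RGB2BGR)
a=cv2.resize(im[200:330,260:433],(800,600),interpolation=cv2.INTER_CUBIC);a=np.clip(a.astype(float)*1.6+15,0,255).astype(np.uint8)
cv2.imwrite("pics/w6v.png",a)
```

```text
[[0.563  0.3103 0.1313]
 [0.5631 0.3105 0.1318]
 [0.5631 0.3107 0.1321]
 [0.5631 0.3108 0.1323]] [0.73129148 0.15831617 0.15250987]
turn [-0.2  0.  -0. ] shift [  0.4  -2.8 -64. ]
turn [ 1.798e+02 -0.000e+00 -1.000e-01] shift [  0.4  -2.8 -64. ]
```

View pics/w6v.png

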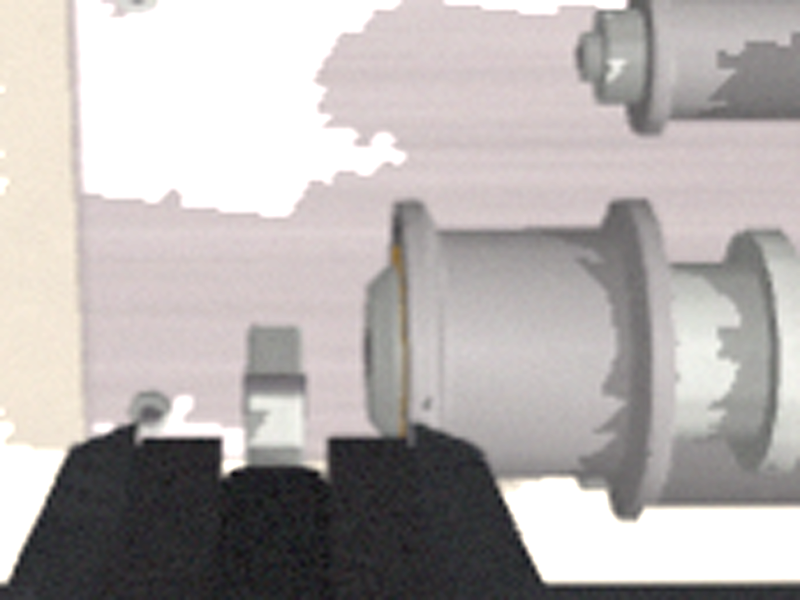

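Run:
```python
from h import *
from scipy.optimize import least_squares as ls
o=arm.get_obs();c=arm.camera("wrist");M=np.array(c["mount"]);Mi=np.linalg.inv(M);k=4.624
def pr(x,y,z=1.3): 
    return cv2.projectPoints(np.array([[[x,y,z]]])/1000,cv2.Rodrigues(Mi[:3,:3])[0],Mi[:3,3],K(c),np.array(c["D"]))[0].reshape(2)
def row(x,y,z=1.3): return (pr(x,y,z)[1]-200)*k
def yat(u,v,x):
    p=cv2.undistortPoints(np.array([[[u/k+260,v/k+200]]],float),K(c),np.array(c["D"])).reshape(2);d=M[:3,:3]@np.r_[p,1];C=M[:3,3]
    return (C+d*(x/1000-C[0])/d[0])*1000
for ax in(58,60,62): print(ax,"nose",yat(390,350,ax).round(1),"collar",yat(770,351,ax).round(1),"nose front z",yat(368,350,ax).round(1),"flange +y edge", yat(410,200,ax)[1].round(1))
for x0 in(30.6,32.6,34.6):
  f=lambda y:row(x0-26,y+12)-466
  y=ls(lambda v:[f(v[0])],[-4]).x[0];print(x0,y,[row(x0+d,y+12.5).round() for d in(9.2,4)],[row(x0-d,y+12.5).round() for d in(8,11)],[row(x0-d,y+7).round() for d in(8,11,13)])
print("tip",row(8,9), "clip z centre",[yat(274,350,x)[2].round(1) for x in (30,38)],"gap",[yat(275,450,8)[2].round(1)])
```

```text
58 nose [58.  -3.3 15.2] collar [58.  -3.5 61.2] nose front z [58.  -3.3 12.5] flange +y edge 15.7
60 nose [60.  -4.1 15.3] collar [60.  -4.3 61.8] nose front z [60.  -4.1 12.7] flange +y edge 15.1
62 nose [62.  -4.9 15.5] collar [62.  -5.1 62.4] nose front z [62.  -4.9 12.8] flange +y edge 14.4
30.6 -4.311840409893021 [np.float64(317.0), np.float64(335.0)] [np.float64(380.0), np.float64(393.0)] [np.float64(431.0), np.float64(444.0), np.float64(453.0)]
32.6 -5.29898635841991 [np.float64(319.0), np.float64(336.0)] [np.float64(381.0), np.float64(394.0)] [np.float64(431.0), np.float64(444.0), np.float64(453.0)]
34.6 -6.286132308255958 [np.float64(320.0), np.float64(338.0)] [np.float64(383.0), np.float64(395.0)] [np.float64(432.0), np.float64(444.0), np.float64(453.0)]
tip 436.3364672408331 clip z centre [np.float64(1.2), np.float64(1.2)] gap [np.float64(1.2)]
```

Call:
send_rows(
  rows=[
    [[0, 0, 0, 4, 1.8, 0, 1], [0, 0, 0, 4, 1.8, 4, 1], [0, 0, 0, 4, 1.8, 8, 1], [0, 0, 0, 4, 1.8, 12, 1], [0, 0, 0, 4, 1.8, 15, 1], [0, 0, 0, 4, 1.8, 17, 1], [0, 0, 0, 4, 1.8, 18, 1], [0, 0, 0, 4, 1.8, 18, 1]],
  ],
)

```text
time_s: 9.68
tcp_pos: [0.5805, 0.3146, 0.1276]
ee_rot: [-0.044, 0.706, 0.044, 0.706]
force: [-1.1, 0.4, -0.5]
gripper_width: 0.0094
```

```bash
cat >> h.py <<'E'
def st():
    P=[];F=[]
    for i in range(3):
        o=arm.get_obs();P.append(o["tcp_pos"]);F.append(o["force"]);c=arm.camera("wrist")
    R=Ro.from_quat(o["ee_rot"]);a=np.radians(7.4);u=np.array([np.cos(a),np.sin(a),0]);n=np.array([-u[1],u[0],0])
    p=np.mean(P,0);f=np.mean(F,0);print(o["time_s"],"along",(p@u*1000).round(2),"side",(p@n*1000).round(2),"z",(p[2]*1000).round(2),"F along/side/z",(f@u).round(2),(f@n).round(2),f[2].round(2),"w",o["gripper_width"].round(4));return c
E
python3 - <<'E'
from h import *
c=st();save(c,"w7.png")
im=cv2.cvtColor(c["img"],cv2.COLOR_RGB2BGR)
a=cv2.resize(im[200:330,260:433],(800,600),interpolation=cv2.INTER_CUBIC);a=np.clip(a.astype(float)*1.6+15,0,255).astype(np.uint8)
cv2.imwrite("pics/w7v.png",a)
E
```

```text
Traceback (most recent call last):
  File "h.py", line 42, in st
    p=np.mean(P,0);f=np.mean(F,0);print(o["time_s"],"along",(p@u*1000).round(2),"side",(p@n*1000).round(2),"z",(p[2]*1000).round(2),"F along/side/z",(f@u).round(2),(f@n).round(2),f[2].round(2),"w",o["gripper_width"].round(4));return c
                                                                                                                                                                                                     ^^^^^^^^^^^^^^^^^^^^^^^^
AttributeError: 'float' object has no attribute 'round'
```

```bash
sed -i 's/o\["gripper_width"\].round(4)/round(o["gripper_width"],4)/' h.py
python3 - <<'E'
from h import *
c=st();save(c,"w7.png")
im=cv2.cvtColor(c["img"],cv2.COLOR_RGB2BGR)
a=cv2.resize(im[200:330,260:433],(800,600),interpolation=cv2.INTER_CUBIC);a=np.clip(a.astype(float)*1.6+15,0,255).astype(np.uint8)
cv2.imwrite("pics/w7v.png",a)
E
```

```text
9.925 along 616.2 side 237.25 z 127.65 F along/side/z -0.88 -0.03 -0.36 w 0.0095
```

View pics/w7v.png

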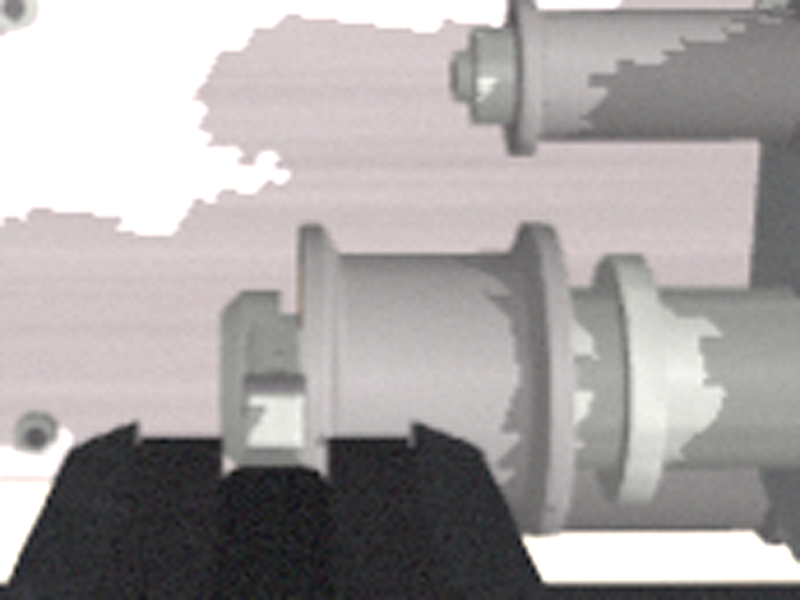

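Call:
send_rows(
  rows=[
    [[0, 0, 0, 0, 0, 1, 1], [0, 0, 0, 0, 0, 2, 1], [0, 0, 0, 0, 0, 3, 1], [0, 0, 0, 0, 0, 3, 1]],
  ],
)

```text
time_s: 10.48
tcp_pos: [0.5837, 0.3151, 0.1277]
ee_rot: [-0.044, 0.706, 0.044, 0.706]
force: [-1.0, -0.4, 0.4]
gripper_width: 0.0094
```

Call:
send_rows(
  rows=[
    [[0, 0, 0, 0, 0, 0.5, 1], [0, 0, 0, 0, 0, 1, 1], [0, 0, 0, 0, 0, 1, 1]],
  ],
)

```text
time_s: 10.85
tcp_pos: [0.5846, 0.3152, 0.1277]
ee_rot: [-0.044, 0.706, 0.044, 0.706]
force: [-1.8, -0.8, -0.5]
gripper_width: 0.0095
```

```bash
python3 -c "
from h import *
st()"
```

```text
10.95 along 620.29 side 237.26 z 127.67 F along/side/z -1.37 -0.36 -0.36 w 0.0095
```

Still sliding (1–2 N). Continue in 0.5–1 mm steps.

Call:
send_rows(
  rows=[
    [[0, 0, 0, 0, 0, 0.5, 1], [0, 0, 0, 0, 0, 1, 1], [0, 0, 0, 0, 0, 1, 1]],
  ],
)

```text
time_s: 11.38
tcp_pos: [0.5856, 0.3153, 0.1277]
ee_rot: [-0.044, 0.706, 0.044, 0.706]
force: [-1.0, 0.2, 0.4]
gripper_width: 0.0096
```

```bash
python3 -c "
from h import *
st()"
```

```text
11.475 along 621.32 side 237.28 z 127.7 F along/side/z -0.83 0.1 -0.25 w 0.0099
```

Call:
send_rows(
  rows=[
    [[0, 0, 0, 0, 0, 0.4, 1], [0, 0, 0, 0, 0, 0.7, 1], [0, 0, 0, 0, 0, 0.7, 1]],
  ],
)

```text
time_s: 11.9
tcp_pos: [0.5863, 0.3154, 0.1277]
ee_rot: [-0.044, 0.706, 0.044, 0.706]
force: [-1.9, -1.1, -0.9]
gripper_width: 0.0095
```

```bash
python3 -c "
from h import *
st()"
```

```text
12.0 along 622.01 side 237.28 z 127.72 F along/side/z -1.86 -0.3 -0.23 w 0.0092
```

Call:
send_rows(
  rows=[
    [[0, 0, 0, 0, 0, 0.4, 1], [0, 0, 0, 0, 0, 0.7, 1], [0, 0, 0, 0, 0, 0.7, 1]],
  ],
)

```text
time_s: 12.42
tcp_pos: [0.5868, 0.3155, 0.1277]
ee_rot: [-0.044, 0.706, 0.044, 0.706]
force: [-2.5, 0.2, 0.2]
gripper_width: 0.0098
```

```bash
python3 -c "
from h import *
c=st();save(c,'w8.png')
im=cv2.cvtColor(c['img'],cv2.COLOR_RGB2BGR)
a=cv2.resize(im[200:330,260:433],(800,600),interpolation=cv2.INTER_CUBIC);a=np.clip(a.astype(float)*1.6+15,0,255).astype(np.uint8)
cv2.imwrite('pics/w8v.png',a)"
```

```text
12.525 along 622.52 side 237.28 z 127.68 F along/side/z -2.65 0.16 -0.06 w 0.0098
```

View pics/w8v.png

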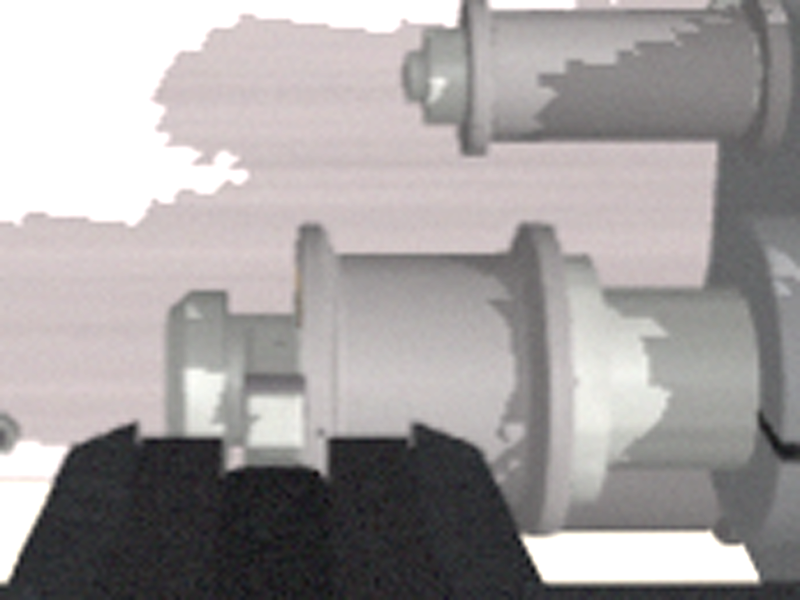

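Call:
send_rows(
  rows=[
    [[0, 0, 0, 0, 0, 0.4, 1], [0, 0, 0, 0, 0, 0.7, 1], [0, 0, 0, 0, 0, 0.7, 1]],
  ],
)

```text
time_s: 12.95
tcp_pos: [0.587, 0.3155, 0.1275]
ee_rot: [-0.044, 0.706, 0.044, 0.705]
force: [-3.8, -1.5, 2.4]
gripper_width: 0.0096
```

```bash
python3 -c "
from h import *
c=st()"
```

```text
13.05 along 622.81 side 237.29 z 127.54 F along/side/z -4.7 -0.45 1.1 w 0.0096
```

Call:
send_rows(
  rows=[
    [[0, 0, 0, 0, 0, -1.5, 1], [0, 0, 0, 0, 0, -2.75, 1], [0, 0, 0, 0, 0, -2.75, 1], [0, 0, 0, 2, 0, -2.75, 1], [0, 0, 0, 4, 0, -2.75, 1], [0, 0, 0, 5.5, 0, -2.75, 1], [0, 0, 0, 5.5, 0, -2.75, 1]],
  ],
)

```text
time_s: 13.98
tcp_pos: [0.5848, 0.3151, 0.1219]
ee_rot: [-0.044, 0.706, 0.044, 0.706]
force: [1.0, 0.4, -0.7]
gripper_width: 0.0099
```

```bash
python3 -c "
from h import *
c=st()"
```

```text
14.075 along 620.56 side 237.25 z 122.01 F along/side/z 0.51 -0.08 -0.72 w 0.0095
```

Call:
send_rows(
  rows=[
    [[0, 0, 0, 1, 0, 0, 1], [0, 0, 0, 2, 0, 0, 1], [0, 0, 0, 2, 0, 0, 1]],
  ],
)

```text
time_s: 14.5
tcp_pos: [0.5848, 0.3151, 0.1201]
ee_rot: [-0.044, 0.706, 0.044, 0.706]
force: [0.3, -0.2, -0.1]
gripper_width: 0.0095
```

```bash
python3 -c "
from h import *
c=st()"
```

```text
14.6 along 620.59 side 237.21 z 120.15 F along/side/z 0.11 -0.11 -0.08 w 0.0096
```

Call:
send_rows(
  rows=[
    [[0, 0, 0, 0.5, 0, 0, 1], [0, 0, 0, 1, 0, 0, 1], [0, 0, 0, 1, 0, 0, 1]],
  ],
)

```text
time_s: 15.02
tcp_pos: [0.5851, 0.3149, 0.1193]
ee_rot: [-0.045, 0.706, 0.044, 0.706]
force: [-0.3, -2.1, 1.7]
gripper_width: 0.0092
```

```bash
python3 -c "
from h import *
c=st()"
```

```text
15.125 along 620.76 side 236.98 z 119.31 F along/side/z -0.35 -2.07 1.39 w 0.0094
```

Call:
send_rows(
  rows=[
    [[0, 0, 0, -1, -0.5, 0, 1], [0, 0, 0, -1, -1, 0, 1], [0, 0, 0, 0, -1, 0, 1], [0, 0, 0, 0, -1, 0, 1]],
  ],
)

```text
time_s: 15.68
tcp_pos: [0.585, 0.3145, 0.1193]
ee_rot: [-0.044, 0.706, 0.044, 0.706]
force: [-0.2, 0.5, 0.5]
gripper_width: 0.0095
```

```bash
python3 -c "
from h import *
c=st()"
```

```text
15.775 along 620.65 side 236.49 z 119.28 F along/side/z -0.05 0.25 0.94 w 0.009
```

Call:
send_rows(
  rows=[
    [[0, 0, 0, 0.4, 0, 0, 1], [0, 0, 0, 0.8, 0, 0, 1], [0, 0, 0, 0.8, 0, 0, 1]],
  ],
)

```text
time_s: 16.2
tcp_pos: [0.5854, 0.3145, 0.1189]
ee_rot: [-0.044, 0.705, 0.044, 0.706]
force: [-0.4, 1.4, 3.5]
gripper_width: 0.0098
```

```bash
python3 -c "
from h import *
c=st()"
```

```text
16.3 along 620.98 side 236.46 z 118.94 F along/side/z 0.04 0.9 3.79 w 0.0095
```

Call:
send_rows(
  rows=[
    [[0, 0, 0, 0.5, 0.2, 0, 1], [0, 0, 0, 1, 0.2, 0, 1], [0, 0, 0, 1, 0.2, 0, 1]],
  ],
)

```text
time_s: 16.73
tcp_pos: [0.5857, 0.3146, 0.118]
ee_rot: [-0.044, 0.705, 0.044, 0.706]
force: [1.0, -0.0, 5.9]
gripper_width: 0.0095
```

Call:
send_rows(
  rows=[
    [[0, 0, 0, 0.5, 0, 0, 1], [0, 0, 0, 1, 0, 0, 1], [0, 0, 0, 1, 0, 0, 1]],
  ],
)

```text
time_s: 17.1
tcp_pos: [0.5853, 0.3145, 0.1168]
ee_rot: [-0.044, 0.705, 0.044, 0.706]
force: [0.9, -0.5, 4.3]
gripper_width: 0.0097
```

```bash
python3 -c "
from h import *
c=st()"
```

```text
17.2 along 620.94 side 236.51 z 116.75 F along/side/z 0.31 -0.29 5.19 w 0.0096
```

Call:
send_rows(
  rows=[
    [[0, 0, 0, 0.7, 0, 0, 1], [0, 0, 0, 1.4, 0, 0, 1], [0, 0, 0, 2, 0, 0, 1], [0, 0, 0, 2, 0, 0, 1]],
  ],
)

```text
time_s: 17.75
tcp_pos: [0.5845, 0.3143, 0.1135]
ee_rot: [-0.044, 0.706, 0.044, 0.705]
force: [-0.9, 1.0, 1.4]
gripper_width: 0.0097
```

Call:
send_rows(
  rows=[
    [[0, 0, 0, 0.7, 0, 0, 1], [0, 0, 0, 1.4, 0, 0, 1], [0, 0, 0, 2, 0, 0, 1], [0, 0, 0, 2, 0, 0, 1]],
  ],
)

```text
time_s: 18.25
tcp_pos: [0.5846, 0.3143, 0.1116]
ee_rot: [-0.044, 0.706, 0.044, 0.705]
force: [0.9, 0.5, -3.3]
gripper_width: 0.0094
```

```bash
python3 -c "
from h import *
c=st()"
```

```text
18.35 along 620.17 side 236.34 z 111.65 F along/side/z 0.81 0.26 -2.67 w 0.0096
```

Call:
send_rows(
  rows=[
    [[0, 0, 0, 1, 0, 0, 1], [0, 0, 0, 2, 0, 0, 1], [0, 0, 0, 3, 0, 0, 1], [0, 0, 0, 3, 0, 0, 1]],
  ],
)

```text
time_s: 18.9
tcp_pos: [0.5845, 0.3142, 0.1087]
ee_rot: [-0.044, 0.706, 0.044, 0.705]
force: [-0.4, 0.6, -4.9]
gripper_width: 0.0096
```

Call:
send_rows(
  rows=[
    [[0, 0, 0, 0.5, 0, 0, 1], [0, 0, 0, 1, 0, 0, 1], [0, 0, 0, 1, 0, 0, 1]],
  ],
)

```text
time_s: 19.27
tcp_pos: [0.5847, 0.3143, 0.108]
ee_rot: [-0.044, 0.706, 0.044, 0.705]
force: [-0.5, 1.4, -5.8]
gripper_width: 0.0097
```

```bash
python3 -c "
from h import *
c=st()"
```

```text
19.375 along 620.34 side 236.39 z 108.06 F along/side/z -0.26 0.84 -5.71 w 0.0095
```

Call:
send_rows(
  rows=[
    [[0, 0, 0, 0.5, 0, 0, 1], [0, 0, 0, 1, 0, 0, 1], [0, 0, 0, 1, 0, 0, 1]],
  ],
)

```text
time_s: 19.8
tcp_pos: [0.5852, 0.3145, 0.1075]
ee_rot: [-0.044, 0.706, 0.044, 0.706]
force: [0.4, -0.5, -4.5]
gripper_width: 0.0093
```

Call:
send_rows(
  rows=[
    [[0, 0, 0, 0.5, 0, 0, 1], [0, 0, 0, 1, 0, 0, 1], [0, 0, 0, 1, 0, 0, 1]],
  ],
)

```text
time_s: 20.18
tcp_pos: [0.5852, 0.3145, 0.1067]
ee_rot: [-0.044, 0.706, 0.044, 0.706]
force: [-0.0, -0.6, -4.2]
gripper_width: 0.0097
```

```bash
python3 -c "
from h import *
c=st()"
```

```text
20.275 along 620.86 side 236.52 z 106.68 F along/side/z 0.01 -0.26 -3.02 w 0.0095
```

Call:
send_rows(
  rows=[
    [[0, 0, 0, 0.5, 0, 0, 1], [0, 0, 0, 1, 0, 0, 1], [0, 0, 0, 1, 0, 0, 1]],
  ],
)

```text
time_s: 20.7
tcp_pos: [0.5854, 0.3146, 0.1064]
ee_rot: [-0.044, 0.705, 0.044, 0.706]
force: [-1.9, -0.7, 3.4]
gripper_width: 0.0091
```

Call:
send_rows(
  rows=[
    [[0, 0, 0, 0.4, 0, 0, 1], [0, 0, 0, 0.7, 0, 0, 1], [0, 0, 0, 0.7, 0, 0, 1]],
  ],
)

```text
time_s: 21.08
tcp_pos: [0.5856, 0.3147, 0.1063]
ee_rot: [-0.044, 0.705, 0.045, 0.706]
force: [-2.8, -1.8, 8.3]
gripper_width: 0.0092
```

```bash
python3 -c "
from h import *
c=st()"
```

```text
21.175 along 621.23 side 236.68 z 106.28 F along/side/z -2.17 -0.95 7.63 w 0.0094
```

Call:
send_rows(
  rows=[
    [[0, 0, 0, -0.8, 0, -0.3, 1], [0, 0, 0, -0.8, 0, -0.3, 0.75], [0, 0, 0, -0.8, 0, -0.3, 0.75], [0, 0, 0, -0.8, 0, -0.3, 0.75], [0, 0, 0, -15, 0, -0.3, 0.75], [0, 0, 0, -50, 0, -0.3, 0.75], [0, 0, 0, -100, 0, -0.3, 0.75], [0, 0, 0, -110, -15, -0.3, 0.75], [0, 0, 0, -110, -15, -0.3, 0.75]],
  ],
)

```text
time_s: 22.35
tcp_pos: [0.5874, 0.2988, 0.2163]
ee_rot: [-0.044, 0.705, 0.044, 0.707]
force: [-0.3, -0.1, 0.2]
gripper_width: 0.0222
```

```bash
python3 -c "
from h import *
c=st();save(c,'w9.png')
for t in ('clip','roller'):
    for m in arm.masks_of('wrist',t)[:1]: print(t,m['score'],m['extent'])
im=cv2.cvtColor(c['img'],cv2.COLOR_RGB2BGR)
a=cv2.resize(im[140:380,210:530],(800,600),interpolation=cv2.INTER_CUBIC);a=np.clip(a.astype(float)*1.4+15,0,255).astype(np.uint8)
cv2.imwrite('pics/w9v.png',a)"
```

```text
22.45 along 620.11 side 220.8 z 214.7 F along/side/z 0.23 -0.01 0.04 w 0.0217
clip 0.71 [316.0, 198.7, 325.1, 255.9]
roller 0.55 [328.8, 187.4, 371.2, 245.0]
```

View pics/w9v.png

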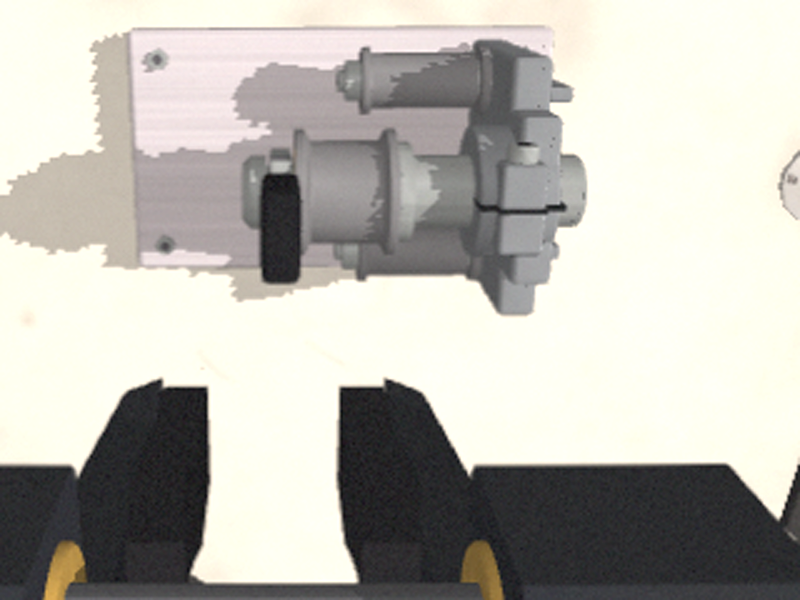

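Run:
```python
from h import *
o=arm.get_obs();c=arm.camera("wrist");u=lambda a:np.array(a)/2.5+[210,140]
a=np.radians(7.4);n=np.array([-np.sin(a),np.cos(a),0])
print("axis side",[(onz(c,[u(p)],.072,o)@n*1000).round(1) for p in([255,191],[410,191])],"tab edge+12",(onz(c,[u([280,283])],.124,o)@n*1000+12).round(1))
arm.hand_in()
```

```text
axis side [array([231.8]), array([231.6])] tab edge+12 [232.6]
the job is handed in; nothing more can be done
```

The roller is back against its collar and the larger clip is snapped into the groove, tab up. I handed the job in at about 22.5 s of the 58 s allowed.

- **Roller:** I pushed it home with the held clip. It slid at about 1–2 N, then the force rose to 4.7 N at the stop. The last picture shows it against the collar.
- **Clip:** I backed off about 2 mm from the roller face to line up with the groove, then lowered the clip until its lips touched. The side force there showed it was off centre, so I shifted it 1 mm and pressed on. The highest reading while spreading the arms was about 6 N. The clip then pulled itself down and stopped hard at the expected height, with at most 8.3 N on the wrist.
- **Final checks:** After release, the last picture shows the clip in front of the roller with its tab standing up. The tab centre measured about 0.9 mm sideways from the spindle axis, within the 2.5 mm limit. The gripper is open and well clear, with no force on it.

**Less certain:**
- I read forces mostly at the end of each move, so brief peaks in between were not recorded.
- Before contact, the picture put the clip's sideways position in the jaws only to within 1–2 mm. I settled it by feel instead.
- I did not photograph the rack again after taking the clip, but no move went near the smaller clip or the other things on the bench.

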